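# Load the blade into the hob scraper

## Robot

A 6-joint arm with a two-finger parallel gripper is mounted at the origin on the work surface. World frame = base frame: x ahead of the robot, y to its left, z up, the work surface at z = 0. Lengths are in m, angles in rad, forces in N, time in s.
With the tool pointing down it reaches from about 0.3 to 0.85 m from the base axis. Payload 5.4 kg.
Tool frame: the origin (TCP) lies midway between the tips of the shut fingers; the grasp point (between the pads) lies 19 mm behind it; z points along the fingers, y is the direction in which the jaws open and shut (so a half turn about z gives the same grasp; the last joint's range is limited). The gripper opens to 85 mm and grips with 20 to 120 N. Pads are 22 mm wide; open, the fingers measure 114 mm over their backs; the gripper's body (76 mm by 85 mm) begins 54 mm behind the grasp point. The pads swing forward as they close: fully open they stand 13 mm farther back than shut.
Start: joints at [-1.557, 0.158, 1.597, -0, 1.386, -0.21], TCP at [0.128, -0.561, 0.231] pointing down, gripper open.
Joint ranges: [-2.91, 2.91], [-0.94, 2.29], [0.18, 2.7], [-1.29, 4.43], [0.17, 2.64], [-3, 3]. Speed limits (rad/s): [2.57, 2.57, 3.14, 3.14, 3.14, 3.14].

## Interface

Orientations are given as a unit quaternion [w, x, y, z].
In Python, from bench import ctrl, grab_frame, finish_job gives the robot as it stands.
- The arm moves only by the tool move_arm, never from a script. Its argument "deltas" is a list of rows, each a list of 3 entries, a list of its own where there are three numbers: the shift along the tool's x, y, z in cm, then the turn about the tool's z in degrees, then the closure, from 0 (fully open) to 1 (shut). In form: [[[tx, ty, tz], roll, jaw], ...]. A call has 1 to 20 rows; each row shifts and turns the commanded pose from where the row before left it, along the tool's axes as they then stand; what a row does not reach is not made up. A row lasts 1/12 s, in which the tool goes at most 41.7 mm and 7.16 degrees, less where a joint would pass 70% of its speed; a pose out of reach is approached as far as the arm can. A call is refused whole if a number of a shift passes 4.17 or a number of a turn 7.16, either way. A call with a gripper value outside its range is refused whole. The fingers move at their own pace and stop on an object; "force" is the grip in N (left out, the last holds). Time passes only in rows, so rows that do not move let the fingers close. It gives the time, the measured TCP pose, the force and the opening at its end, in the units of the state.
- ctrl.get_obs(): the state, without advancing time (a new reading comes with each control period).
- grab_frame(name): name is "side" or "top"; returns a dict with "image" (480x640x3 uint8, red, green, blue), "fx", "fy", "cx", "cy" (pixels), "rvec" (rotation vector, rad) and "tvec" (3), from world to camera coordinates, as OpenCV has them. Camera axes: x right, y down, z forward; pixel columns grow to the right and rows downward; lengths in m; the calibration is good to about 2 mm. A picture is of the moment at which its call begins. There is no depth.
- finish_job(): hands the job in, once; it reports no verdict.
The state is a dict: "time": time; "qpos": joint angles; "qvel": joint speeds; "joint_torque": joint torques, N m; "tcp_pos": TCP position; "ee_rot": TCP orientation; "force": force on the tool from outside, world axes, zero at the start; "wrist_torque": the same for the moment, N m; "gripper_width": opening from 0.0 (shut) to 1.0 (fully open).
Only numpy, scipy, OpenCV 4.12 (cv2) and the standard library are available. Lean on these libraries where they do the work, as an engineer would, in place of code of your own. Each camera call takes 0.05 s, during which the arm holds its last target.

## Task

Pick up the scraper blade by its finger rib and lay it flat in the head of the hob scraper, with its notch around the little upright pin. Then slide it under the two lips towards the handle until the bottom of the notch is fully home against the pin, pressing it there steadily for a moment with about one kilogram of push (some 10 N, never over 25 N). Let go and leave the blade lying flat and home, and leave the jar, the mug and the tin alone.

Things in the scene. Friction and masses are not known exactly. Their poses are not given: they have to be found in the camera images.
- blade_grip (a point): Centre of the black finger rib on the loose blade. The rib stands upright on the plate: 50 mm long (x), 14 mm wide (y), 30 mm tall, from 5 to 35 mm above the blade's underside; this point is 20 mm above the underside. z is up, x points to the notched end. Grip it across y, fingertips above the plate.
- plate (a point): Centre of the blade's flat steel plate, half-way through it, 6 mm towards +x from the rib's centre. The plate is 100 mm long (x), 60 mm wide (y), 5 mm thick; about 200 g in all. The notch, 11 mm wide and 24 mm deep, is in the middle of the +x end and opens to +x; the bevelled cutting edge is the -x end.
- notch_root (a point): Middle of the closed end of the blade's notch, half-way through the plate, 2.5 mm above the underside; 26 mm towards +x from the plate's centre, 32 mm from the rib's centre and 17.5 mm below it. Same axes. The prongs beside the notch reach 24 mm farther to +x. Home, it is 3.5 mm before the pin's axis.
- bed (a point): Point on the level rigid bed of the fixed dark steel scraper head, on its centre line, 40 mm above the counter; x points to the handle, z up. A rigid upright pin, 7 mm thick, 12 mm tall, stands on the centre line, its axis anywhere from x = -5 to +5 mm: it is set differently each time and not measured, find it by feel or by eye. The bed runs from x = -70 to +35 mm.
- lips (a point): Mid-line point of the head level with the near ends of the two lips, 8 mm to +x from the bed point, 7 mm above the bed (the lips' underside; top 11 mm). Same axes. The lips cover the channel's sides, y = 20 to 32 mm each side, from here to x = +27 mm, where a back wall stands. Lay the blade with its prong ends short of here (notch root 28 mm or more before it), then slide to +x.
- handle (a point): Middle of the scraper's round black handle, 28 mm thick, 130 mm long along x (same axes as bed), 133 mm beyond the bed point. The head's channel between its 12 mm high side walls is 64 mm wide (y = -32 to +32 mm) and runs from 35 mm before to 35 mm beyond the bed point; before that, 6 mm high walls flare outward to the open mouth. The scraper does not move.
- sauce_jar: Bystander: brown glass jar with a black cap, 66 mm across, 95 mm tall; origin at the centre of its underside.
- mug: Bystander: white mug, 80 mm across, 90 mm tall; origin at the centre of its underside.
- spice_tin: Bystander: small white tin, 48 mm across, 60 mm tall, between the blade and the scraper on the robot's side; origin at the centre of its underside.
There are look-alikes about, which are no part of the job. Of the things that look like the part that bears blade_grip, the middle-sized one is meant.

How it is judged:
By the outcome, as a careful person would: the job done as asked, in the order asked, and still so for the second after the job is handed in, with the robot touching nothing.
It also fails if it takes over 53 s, if anything falls off the work surface, if the arm or the gripper's body presses on something with over 40 N, if the wrist force passes 120 N, or if a joint passes its speed limit or range.

## Working session

There is one attempt and no reset: what is moved stays moved. The work goes in short steps, Python scripts to look and compute and a tool call to move; the robot and the scene stay as the last step left them, time stands still between calls to the robot, and variables do not carry over. Pictures are saved under pics/ and viewed, and the job is handed in when it is done.

Besides the shell and the picture viewer there is one more tool, called after "Call:" by a JSON object that holds its "method" and its "body", one argument or row to a line. move_arm: Moves the arm, as the interface text tells. Its arguments: {"type":"object","properties":{"deltas":{"type":"array","items":{"type":"array"}},"force":{"type":"number"}},"required":["deltas"]}

```bash
mkdir -p pics; ls; python3 - <<'E'
from bench import ctrl, grab_frame
import cv2
print(ctrl.get_obs())
for n in("side","top"):
    f=grab_frame(n); cv2.imwrite(f"pics/{n}0.png",f["image"][:,:,::-1]); print(n,{k:f[k] for k in f if k!="image"})
E
```

```text
pics
{'time': 0.0, 'qpos': array([-1.55710878e+00,  1.59033063e-01,  1.59825678e+00,  2.34079937e-05,
        1.38621758e+00, -2.10113810e-01]), 'qvel': array([-0.0011823 ,  0.00162848, -0.0011249 , -0.00031733,  0.00026587,
       -0.00060607]), 'joint_torque': array([-2.69342658e-03, -3.96004808e+01, -3.31428766e+01, -3.52499219e-04,
        8.59735912e-03, -2.38768536e-06]), 'tcp_pos': array([ 0.12758429, -0.56003847,  0.2303136 ]), 'ee_rot': array([-9.51642410e-04,  9.93745435e-01,  1.11665098e-01,  1.05324284e-04]), 'force': array([ 0.0015691 , -0.93931093,  0.22582232]), 'wrist_torque': array([ 0.05237427, -0.03678349,  0.04058469]), 'gripper_width': 1.0036282317040892}
side {'fx': 459.2834036951718, 'fy': 459.2834036951718, 'cx': 310.7515646560643, 'cy': 236.2729970566587, 'rvec': array([ 0.48434781, -2.69380334,  1.25574621]), 'tvec': array([0.55654302, 0.1784295 , 0.85085853])}
top {'fx': 584.0464673296538, 'fy': 584.0464673296538, 'cx': 314.0929007679742, 'cy': 244.43339008097684, 'rvec': array([ 2.17196253, -2.15688755,  0.17409105]), 'tvec': array([-0.02415287,  0.59391991,  1.34373464])}
```

View pics/side0.png

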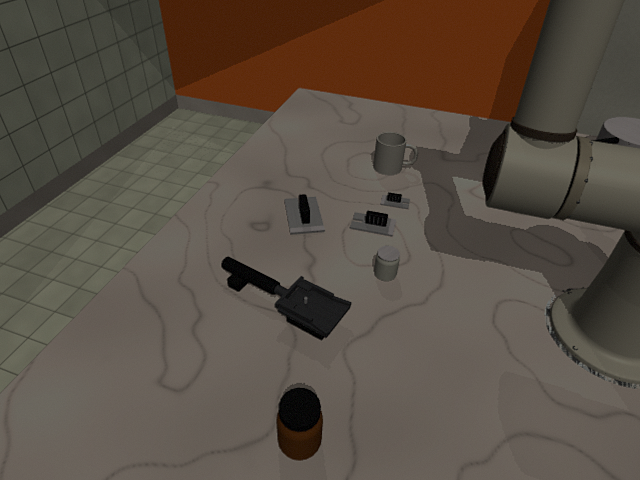

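View pics/top0.png

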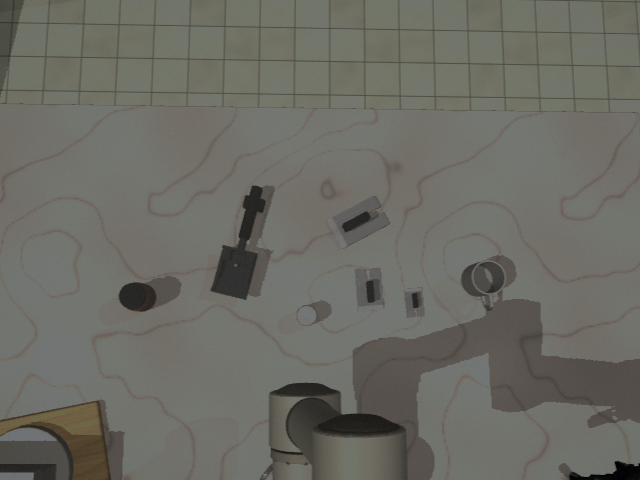

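```bash
python3 - <<'E'
import cv2,numpy as np
a=cv2.imread('pics/top0.png');b=cv2.imread('pics/side0.png')
g=lambda im:np.clip(255*(im/255.)**0.6,0,255).astype(np.uint8)
c1=cv2.resize(g(a[250:330,340:440]),None,fx=8,fy=8,interpolation=cv2.INTER_CUBIC)[:600]
cv2.imwrite('pics/c1.png',c1)
cv2.imwrite('pics/c2.png',cv2.resize(g(a[235:310,200:280]),None,fx=8,fy=8,interpolation=cv2.INTER_CUBIC))
cv2.imwrite('pics/c3.png',cv2.resize(g(b[185:245,330:420]),None,fx=8,fy=8,interpolation=cv2.INTER_CUBIC))
cv2.imwrite('pics/c4.png',cv2.resize(g(b[265:345,260:360]),None,fx=7,fy=7,interpolation=cv2.INTER_CUBIC))
E
```

```text
(no output)
```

View pics/c1.png

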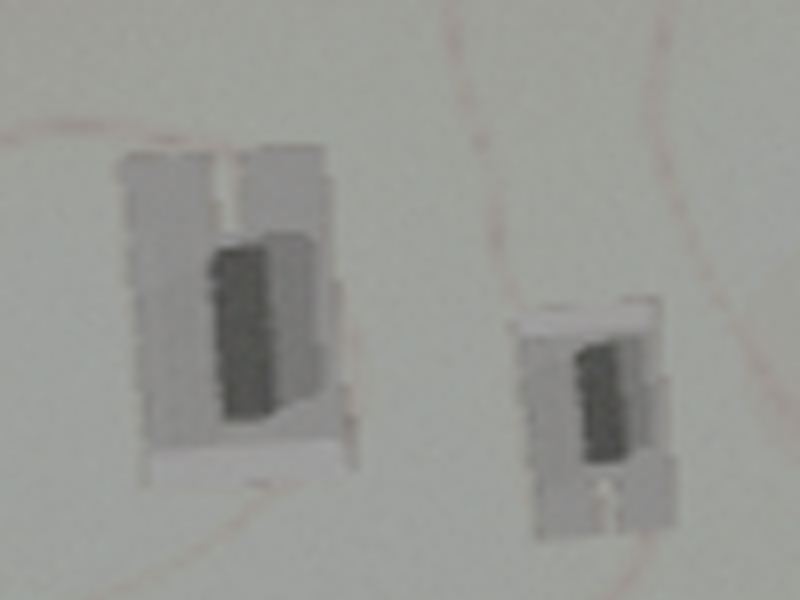

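View pics/c2.png

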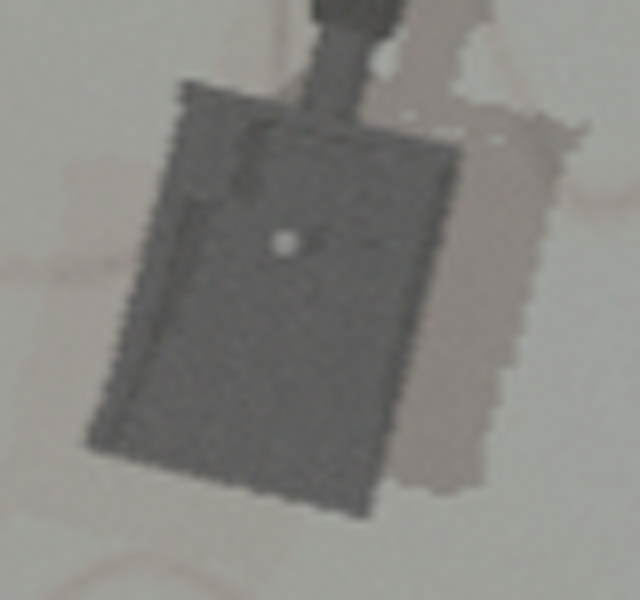

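View pics/c3.png

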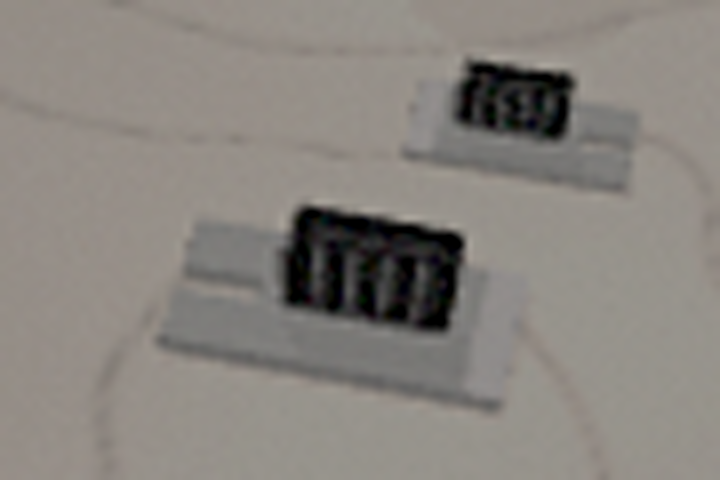

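View pics/c4.png

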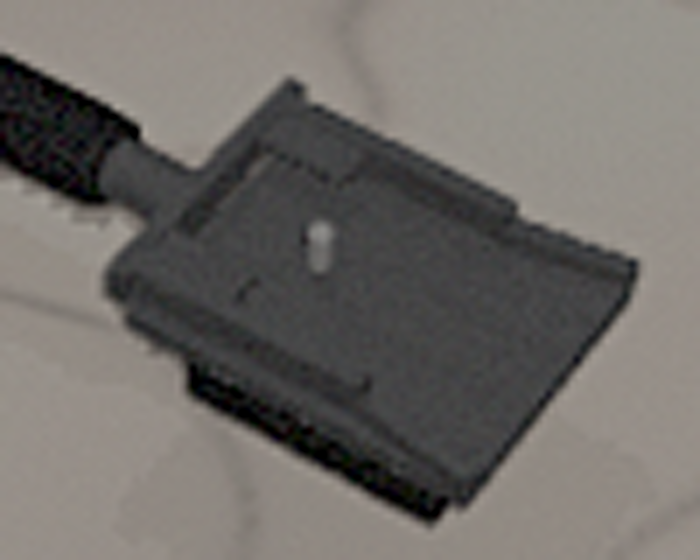

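Candidates in the top view are the large blade at (360,221), the middle one at (370,288) and the small one at (414,301). By the description I choose the middle one, and the crop agrees: its plate is about 43 px long, near 100 mm. The notch points away from the robot and the rib is at (370,291). The pin is at about (235.6,265.3).

```bash
cat > h.py <<'E'
import numpy as np,cv2
K={'side':(459.2834,310.75156,236.273,[0.48434781,-2.69380334,1.25574621],[0.55654302,0.1784295,0.85085853]),
'top':(584.04647,314.0929,244.43339,[2.17196253,-2.15688755,0.17409105],[-0.02415287,0.59391991,1.34373464])}
def ray(n,u,v):
    f,cx,cy,r,t=K[n];R=cv2.Rodrigues(np.array(r))[0]
    return -R.T@np.array(t), R.T@np.array([(u-cx)/f,(v-cy)/f,1])
def onz(n,u,v,z):
    c,d=ray(n,u,v);return c+d*(z-c[2])/d[2]
def proj(n,P):
    f,cx,cy,r,t=K[n];R=cv2.Rodrigues(np.array(r))[0];q=R@np.array(P,float)+t
    return f*q[0]/q[2]+cx,f*q[1]/q[2]+cy
def two(a,b):
    c1,d1=ray('side',*a);c2,d2=ray('top',*b)
    s=np.linalg.lstsq(np.c_[d1,-d2],c2-c1,rcond=None)[0]
    p,q=c1+d1*s[0],c2+d2*s[1];return (p+q)/2,np.linalg.norm(p-q)
E
python3 - <<'E'
from h import *
np.set_printoptions(precision=4,suppress=True)
print(ray('side',0,0)[0],ray('top',0,0)[0])
T=lambda x,y,ox,oy,s=8:((x+.5)/s-.5+ox,(y+.5)/s-.5+oy)
C=[T(*p,340,250) for p in[(120,155),(325,147),(145,487),(355,468)]]
P=np.array([onz('top',*c,.005) for c in C]);print('plate',P,'mean',P.mean(0))
R=np.array([onz('top',*T(*p,340,250),.035) for p in[(212,248),(268,243),(225,420),(275,413)]]);print('rib',R,R.mean(0))
S=[T(*p,330,185) for p in[(195,220),(160,340),(500,408),(527,285)]]
P=np.array([onz('side',*c,.005) for c in S]);print('plate side',P,P.mean(0))
R=np.array([onz('side',*T(*p,330,185),.035) for p in[(298,207),(465,235),]]);print('rib side top',R,R.mean(0))
print('pin top',onz('top',*T(285,242,200,235),.052),'side',onz('side',*T(320,228,260,265,7),.052),two(T(320,228,260,265,7),T(285,242,200,235)))
H=np.array([onz('top',*T(*p,200,235),z) for p,z in[((88,447),.046),((370,517),.046),((183,85),.052),((460,150),.052)]]);print('head',H)
m=(H[0]+H[1])/2;r=(H[2]+H[3])/2;print(m,r,np.degrees(np.arctan2(*(r-m)[1::-1])))
for a,b in((0,2),(1,3),(1,0),(3,2)):
  d=H[b]-H[a];print(np.degrees(np.arctan2(d[1],d[0])),np.linalg.norm(d))
a=cv2.imread('pics/top0.png').astype(int)
cv2.imwrite('pics/hd.png',cv2.resize(np.clip(255*(a[175:310,200:290]/255.)**.6,0,255).astype(np.uint8),None,fx=4.4,fy=4.4,interpolation=cv2.INTER_CUBIC))
g=a.sum(2)/3
print(g[205:212,236:270].astype(int)); print(g[285,205:265].astype(int))
E
```

```text
[0.3521 0.6965 0.6756] [0.4093 0.0163 1.4111]
plate [[ 0.5398 -0.1193  0.005 ]
 [ 0.5427 -0.1815  0.005 ]
 [ 0.44   -0.1264  0.005 ]
 [ 0.446  -0.1896  0.005 ]] mean [ 0.4921 -0.1542  0.005 ]
rib [[ 0.5097 -0.1435  0.035 ]
 [ 0.5113 -0.1601  0.035 ]
 [ 0.4591 -0.147   0.035 ]
 [ 0.4612 -0.1618  0.035 ]] [ 0.4853 -0.1531  0.035 ]
plate side [[ 0.5451 -0.1769  0.005 ]
 [ 0.5388 -0.1176  0.005 ]
 [ 0.4397 -0.123   0.005 ]
 [ 0.4443 -0.1819  0.005 ]] [ 0.492  -0.1498  0.005 ]
rib side top [[ 0.5102 -0.1548  0.035 ]
 [ 0.4618 -0.1592  0.035 ]] [ 0.486 -0.157  0.035]
pin top [0.543  0.1639 0.052 ] side [0.5443 0.1635 0.052 ] (array([0.5435, 0.164 , 0.0526]), np.float64(0.0012480802598214987))
head [[0.4833 0.2202 0.046 ]
 [0.4636 0.1381 0.046 ]
 [0.5888 0.1947 0.052 ]
 [0.5704 0.1136 0.052 ]]
[0.4734 0.1792 0.046 ] [0.5796 0.1541 0.052 ] -13.270359878136897
-13.595458321700395 0.10869341780012222
-12.948339877864655 0.10972934156562442
76.47515693868375 0.0844273333168824
77.18590255438733 0.08319756457739363
[[111 109 108 106 100 102  86  38  37  36  36  37  35  38  37  36  37  37
   35  
[... 451 characters left out ...]
37  45  67  81  75  76  81  99]
 [109 109 103 101 107 109 109 111 108  88  34  34  39  37  37  38  38  39
   36  36  36  36  36  37  33  36  35  51  74  80  77  78  83  98]
 [109 106 101 101 107 109 110 109 101  72  37  36  37  37  39  40  35  35
   33  34  34  34  37  36  34  34  35  60  83  83  76  81  96 111]
 [109 107  99 100 106 110 109 109  91  43  37  37  37  37  37  40  35  36
   36  33  39  39  39  36  37  33  40  63  83  79  80  82  94 113]]
[110 107 108 109 110 109 101  77  52  48  44  46  48  49  48  51  51  51
  51  50  51  49  51  49  50  46  50  49  50  49  47  49  50  48  50  49
  49  46  48  47  49  48  46  43  57  78  84  85  83  85  86  84  86  86
  87  84  87  99 115 116]
```

View pics/hd.png

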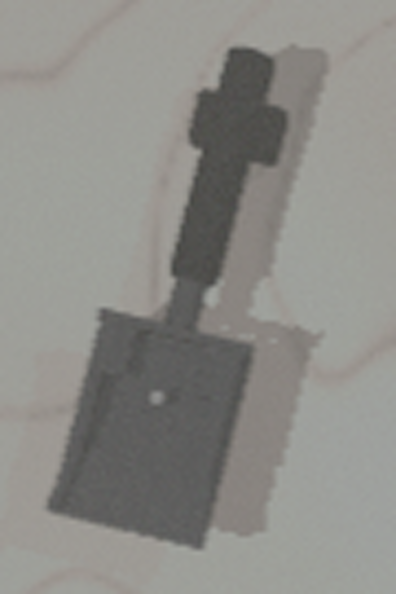

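Call:
{"method": "move_arm", "body": {
  "deltas": [
    [[0,0,0],4.4,0.3],
    [[0,0,0],4.4,0.3],
    [[2.75,-2.72,0],0,0.3],
    [[2.75,-2.72,0],0,0.3],
    [[2.75,-2.72,0],0,0.3],
    [[2.75,-2.72,0],0,0.3],
    [[2.75,-2.72,0],0,0.3],
    [[2.75,-2.72,0],0,0.3],
    [[2.75,-2.72,0],0,0.3],
    [[2.75,-2.72,0],0,0.3],
    [[2.75,-2.72,0],0,0.3],
    [[2.75,-2.72,0],0,0.3],
    [[2.75,-2.72,0],0,0.3],
    [[2.75,-2.72,0],0,0.3],
    [[2.75,-2.72,0],0,0.3],
    [[2.75,-2.72,0],0,0.3],
    [[0,0,2],0,0.3],
    [[0,0,2],0,0.3],
    [[0,0,0],0,0.3],
    [[0,0,0],0,0.3]
  ],
  "force": 50
}}

```text
time: 1.77
tcp_pos: [0.484, -0.1531, 0.1901]
ee_rot: [-0.001, 0.999, 0.035, -0.001]
force: [-0.1, -1.0, 0.4]
gripper_width: 0.697
```

```bash
cat >> h.py <<'E'
def frame(q):
    from scipy.spatial.transform import Rotation as Ro
    return Ro.from_quat([q[1],q[2],q[3],q[0]]).as_matrix()
def todo(p,yaw):
    from bench import ctrl
    o=ctrl.get_obs();R=frame(o['ee_rot']);
    cur=np.degrees(np.arctan2(R[1,0],R[0,0]))
    y=np.radians(yaw);Rt=np.array([[np.cos(y),np.sin(y),0],[np.sin(y),-np.cos(y),0],[0,0,-1]])
    print('t',o['time'],'tcp',o['tcp_pos'].round(4),'yaw',cur.round(2),'z',R[:,2].round(3),'w',round(o['gripper_width'],3),'F',o['force'].round(2),'q',o['qpos'].round(2))
    print('roll first',round(cur-yaw,2),'then tool cm',(Rt.T@(np.array(p)-o['tcp_pos'])*100).round(2))
E
python3 -c "
from h import *
todo([.4855,-.153,.008],4)"
```

```text
t 1.7667 tcp [ 0.484  -0.1531  0.1901] yaw 4.03 z [-0.003  0.002 -1.   ] w 0.697 F [-0.07 -1.03  0.39] q [-0.54  0.02  1.83 -0.    1.3   0.96]
roll first 0.03 then tool cm [ 0.15 -0.   18.21]
```

Call:
{"method": "move_arm", "body": {
  "deltas": [
    [[0.15,0,2.5],0,0.3],
    [[0,0,2.5],0,0.3],
    [[0,0,2.5],0,0.3],
    [[0,0,2.5],0,0.3],
    [[0,0,2.2],0,0.3],
    [[0,0,1.5],0,0.3],
    [[0,0,0],0,0.3],
    [[0,0,0],0,0.3]
  ]
}}

```text
time: 2.43
tcp_pos: [0.4866, -0.1543, 0.0551]
ee_rot: [0.0, 0.999, 0.035, 0.0]
force: [0.3, -0.2, 0.7]
gripper_width: 0.703
```

```bash
python3 - <<'E'
from h import *
from bench import grab_frame
todo([.4855,-.153,.008],4)
f=lambda n:np.clip(255*(grab_frame(n)['image'][:,:,::-1]/255.)**.6,0,255).astype(np.uint8)
a=f('side')[165:255,320:440];b=f('top')[230:330,330:430]
cv2.imwrite('pics/g1.png',np.hstack([cv2.resize(a,(400,300),interpolation=2),cv2.resize(b,(300,300),interpolation=2)]))
E
```

```text
t 2.4333 tcp [ 0.4866 -0.1543  0.0551] yaw 3.97 z [ 0. -0. -1.] w 0.703 F [ 0.31 -0.2   0.71] q [-0.54  0.21  1.92  0.    1.01  0.96]
roll first -0.03 then tool cm [-0.1  -0.14  4.71]
```

View pics/g1.png

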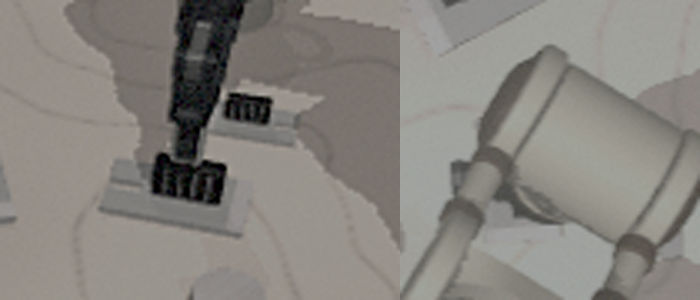

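The side view shows the fingers astride the rib, with the finger column at (190,130) over the rib at (188,180). I'm going down and gripping.

Call:
{"method": "move_arm", "body": {
  "deltas": [
    [[-0.1,-0.14,1],0,0.3],
    [[0,0,1],0,0.3],
    [[0,0,1],0,0.3],
    [[0,0,1],0,0.3],
    [[0,0,0.6],0,0.3],
    [[0,0,0],0,0.3],
    [[0,0,0],0,0.3],
    [[0,0,0],0,0.5],
    [[0,0,0],0,0.7],
    [[0,0,0],0,0.8],
    [[0,0,0],0,0.9],
    [[0,0,0],0,1],
    [[0,0,0],0,1],
    [[0,0,0],0,1],
    [[0,0,0],0,1],
    [[0,0,0],0,1]
  ],
  "force": 50
}}

```text
time: 3.87
tcp_pos: [0.4859, -0.1527, 0.0089]
ee_rot: [0.0, 0.999, 0.035, 0.001]
force: [0.3, -0.6, 5.6]
gripper_width: 0.153
```

```bash
python3 - <<'E'
from h import *
todo([.4855,-.153,.12],4)
E
```

```text
t 3.8667 tcp [ 0.4859 -0.1527  0.0089] yaw 4.03 z [ 0.001 -0.001 -1.   ] w 0.153 F [ 0.27 -0.58  5.56] q [-0.54  0.29  1.93 -0.    0.92  0.96]
roll first 0.03 then tool cm [ -0.04   0.03 -11.11]
```

Call:
{"method": "move_arm", "body": {
  "deltas": [
    [[0,0,-1],0,1],
    [[0,0,-2],0,1],
    [[0,0,-3],0,1],
    [[0,0,-3],0,1],
    [[0,0,-3],0,1],
    [[0,0,-2],0,1],
    [[0,0,-1],5.74,1],
    [[0,0,0],5.74,1],
    [[0,0,0],5.75,1],
    [[0,0,0],0,1]
  ],
  "force": 70
}}

```text
time: 4.7
tcp_pos: [0.4847, -0.1519, 0.1582]
ee_rot: [-0.0, 0.993, -0.116, -0.001]
force: [-0.2, -0.0, -2.1]
gripper_width: 0.153
```

Call:
{"method": "move_arm", "body": {
  "deltas": [
    [[-0.3,-1.4,0],0,1],
    [[-0.58,-2.7,0],0,1],
    [[-0.58,-2.7,0],0,1],
    [[-0.58,-2.7,0],0,1],
    [[-0.58,-2.7,0],0,1],
    [[-0.58,-2.7,0],0,1],
    [[-0.58,-2.7,0],0,1],
    [[-0.58,-2.7,0],0,1],
    [[-0.58,-2.7,0],0,1],
    [[-0.58,-2.7,0],0,1],
    [[-0.58,-2.7,0],0,1],
    [[-0.58,-2.7,0],0,1],
    [[-0.3,-1.4,0],0,1],
    [[0,0,0],0,1],
    [[0,0,0],0,1]
  ]
}}

```text
time: 5.95
tcp_pos: [0.4909, 0.1803, 0.1577]
ee_rot: [0.0, 0.994, -0.113, -0.001]
force: [-0.6, -0.7, -1.8]
gripper_width: 0.149
```

```bash
python3 - <<'E'
from h import *
from bench import grab_frame
todo([.4919,.1756,.08],-13.2)
f=lambda n:np.clip(255*(grab_frame(n)['image'][:,:,::-1]/255.)**.6,0,255).astype(np.uint8)
a=f('side');b=f('top');cv2.imwrite('pics/s2.png',a);cv2.imwrite('pics/t2.png',b)
a=a[200:350,240:400];b=b[210:330,190:310]
cv2.imwrite('pics/g2.png',np.hstack([cv2.resize(a,(427,400),interpolation=2),cv2.resize(b,(373,400),interpolation=2)]))
E
```

```text
t 5.95 tcp [0.4909 0.1803 0.1577] yaw -12.99 z [-0.002 -0.001 -1.   ] w 0.149 F [-0.56 -0.69 -1.82] q [ 0.12  0.09  1.82 -0.    1.23  1.92]
roll first 0.21 then tool cm [0.21 0.43 7.77]
```

View pics/g2.png

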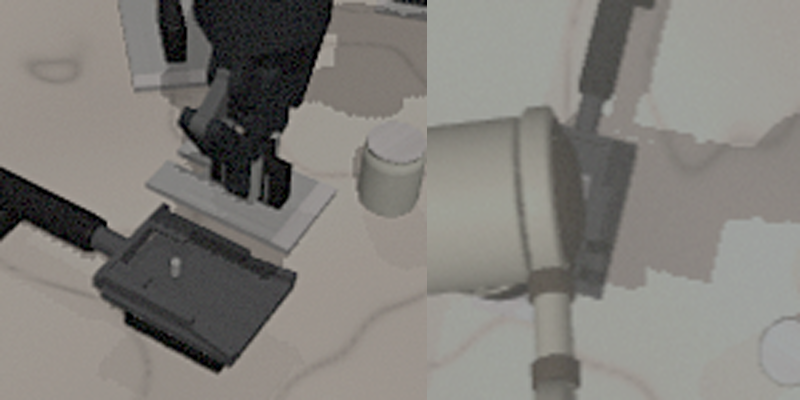

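The blade hangs level in the side view, and the top view is blocked by the arm. Next I go down to just above the pin and compare the two in the side view.

Call:
{"method": "move_arm", "body": {
  "deltas": [
    [[0.2,0.43,1.5],0.2,1],
    [[0,0,2],0,1],
    [[0,0,2],0,1],
    [[0,0,1.5],0,1],
    [[0,0,1],0,1],
    [[0,0,0],0,1],
    [[0,0,0],0,1],
    [[0,0,0],0,1]
  ]
}}

```text
time: 6.72
tcp_pos: [0.4936, 0.1751, 0.0795]
ee_rot: [-0.0, 0.993, -0.117, 0.001]
force: [0.3, -0.2, -1.8]
gripper_width: 0.153
```

```bash
python3 - <<'E'
from h import *
from bench import grab_frame
todo([.4919,.1756,.0489],-13.2)
f=lambda n:np.clip(255*(grab_frame(n)['image'][:,:,::-1]/255.)**.6,0,255).astype(np.uint8)
a=f('side');cv2.imwrite('pics/s3.png',a)
cv2.imwrite('pics/g3.png',cv2.resize(a[255:345,255:365],None,fx=6.5,fy=6.5,interpolation=2))
E
```

```text
t 6.7167 tcp [0.4936 0.1751 0.0795] yaw -13.43 z [ 0.002  0.    -1.   ] w 0.153 F [ 0.33 -0.17 -1.78] q [ 0.11  0.2   1.87 -0.    1.07  1.92]
roll first -0.23 then tool cm [-0.18 -0.01  3.06]
```

View pics/g3.png

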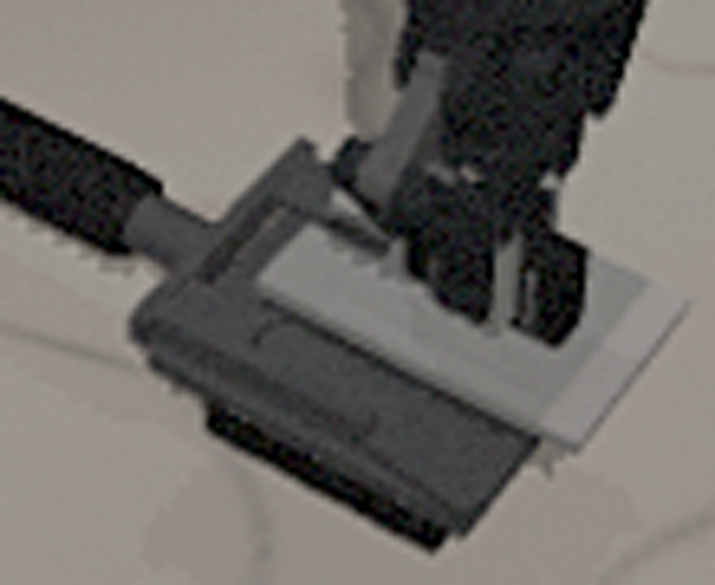

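```bash
python3 - <<'E'
from h import *
T=lambda x,y,ox=255,oy=255,s=6.5:((x+.5)/s-.5+ox,(y+.5)/s-.5+oy)
u=np.array([np.cos(np.radians(-13.2)),np.sin(np.radians(-13.2))]);n=np.array([-u[1],u[0]])
pin=np.array([.5435,.164])
for nm,p,z in[('near prong',(258,283),.0756),('far inner prong ~',(300,230),.0756),('near edge mid',(400,356),.0756),('near edge',(535,424),.0756),('bev near',(577,447),.072),('bev far',(690,300),.072)]:
    q=onz('side',*T(*p),z)[:2]-pin;print(nm,(q@u*1000).round(1),(q@n*1000).round(1))
# head references in side0 crop c4 (offset 260,265 s7)
for nm,p,z in[('mouth far',(637,265),.046),('mouth near',(465,500),.046),('back far',(293,82),.052),('back near',(108,285),.052),('pin',(320,228),.052)]:
    q=onz('side',*T(*p,260,265,7),z)[:2]-pin;print(nm,(q@u*1000).round(1),(q@n*1000).round(1))
for nm,p,z in[('mouth near',(88,447),.046),('mouth far',(370,517),.046),('back near',(183,85),.052),('back far',(460,150),.052)]:
    q=onz('top',*T(*p,200,235,8),z)[:2]-pin;print('top',nm,(q@u*1000).round(1),(q@n*1000).round(1))
E
```

```text
near prong 3.9 30.4
far inner prong ~ 5.4 8.0
near edge mid -41.5 30.6
near edge -82.5 30.4
bev near -93.9 28.2
bev far -94.1 -32.4
mouth far -71.5 -40.2
mouth near -73.9 48.8
back far 36.5 -40.5
back near 34.9 46.1
pin 0.9 -0.3
top mouth near -71.4 41.0
top mouth far -71.9 -43.5
top back near 37.1 40.2
top back far 37.7 -43.0
```

Call:
{"method": "move_arm", "body": {
  "deltas": [
    [[-0.1,0.05,0],0,1],
    [[0,0,0.6],0,1],
    [[0,0,0.6],0,1],
    [[0,0,0.6],0,1],
    [[0,0,0.5],0,1],
    [[0,0,0.2],0,1],
    [[0,0,0],0,1],
    [[0,0,0],0,1],
    [[0,0,0],0,1]
  ]
}}

```text
time: 7.52
tcp_pos: [0.4918, 0.1752, 0.0535]
ee_rot: [-0.0, 0.993, -0.117, 0.0]
force: [-0.4, 0.5, -1.9]
gripper_width: 0.152
```

```bash
python3 - <<'E'
from h import *
from bench import grab_frame
todo([.4919,.1756,.0489],-13.2)
f=lambda n:np.clip(255*(grab_frame(n)['image'][:,:,::-1]/255.)**.6,0,255).astype(np.uint8)
a=f('side')
cv2.imwrite('pics/g4.png',cv2.resize(a[255:345,255:365],None,fx=6.5,fy=6.5,interpolation=2))
E
```

```text
t 7.5167 tcp [0.4918 0.1752 0.0535] yaw -13.4 z [ 0.  0. -1.] w 0.152 F [-0.37  0.53 -1.86] q [0.11 0.24 1.89 0.   1.02 1.92]
roll first -0.2 then tool cm [ 0.   -0.05  0.46]
```

View pics/g4.png

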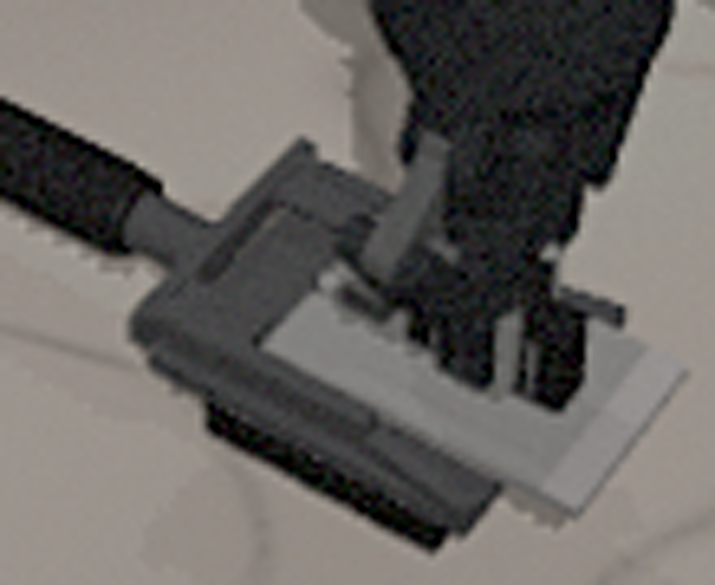

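The pin shows inside the notch mouth at about (330,282), the blade's near corner is inside the wall, and there is no contact force. I'm lowering it the last few millimetres.

Call:
{"method": "move_arm", "body": {
  "deltas": [
    [[0,0,0.2],0,1],
    [[0,0,0.1],0,1],
    [[0,0,0.08],0,1],
    [[0,0,0],0,1],
    [[0,0,0],0,1],
    [[0,0,0],0,1]
  ]
}}

```text
time: 8.07
tcp_pos: [0.4915, 0.1751, 0.0495]
ee_rot: [-0.0, 0.993, -0.117, 0.0]
force: [0.2, 0.8, -2.1]
gripper_width: 0.15
```

Call:
{"method": "move_arm", "body": {
  "deltas": [
    [[0,0,0.07],0,1],
    [[0,0,0],0,1],
    [[0,0,0],0,1]
  ]
}}

```text
time: 8.32
tcp_pos: [0.4917, 0.1751, 0.049]
ee_rot: [-0.0, 0.993, -0.117, 0.0]
force: [-0.4, 0.2, -0.3]
gripper_width: 0.151
```

Call:
{"method": "move_arm", "body": {
  "deltas": [
    [[0,0,0.03],0,1],
    [[0,0,0],0,1],
    [[0.1,0,0],0,1],
    [[0.2,0,0],0,1],
    [[0.2,0,0],0,1],
    [[0,0,0],0,1],
    [[0,0,0],0,1]
  ]
}}

```text
time: 8.9
tcp_pos: [0.4964, 0.1742, 0.049]
ee_rot: [-0.0, 0.993, -0.117, -0.0]
force: [-3.6, 0.6, 5.9]
gripper_width: 0.145
```

```bash
cat > look.py <<'E'
import sys
from h import *
from bench import grab_frame
todo([.5084,.171,.0489],-13.2)
f=lambda n:np.clip(255*(grab_frame(n)['image'][:,:,::-1]/255.)**.6,0,255).astype(np.uint8)
a=f('side')
cv2.imwrite('pics/%s.png'%sys.argv[1],cv2.resize(a[255:345,255:365],None,fx=6.5,fy=6.5,interpolation=2))
E
python3 look.py g5
```

```text
t 8.9 tcp [0.4964 0.1742 0.049 ] yaw -13.4 z [-0.  0. -1.] w 0.145 F [-3.56  0.64  5.87] q [0.11 0.26 1.87 0.   1.01 1.91]
roll first -0.2 then tool cm [1.25 0.04 0.01]
```

View pics/g5.png

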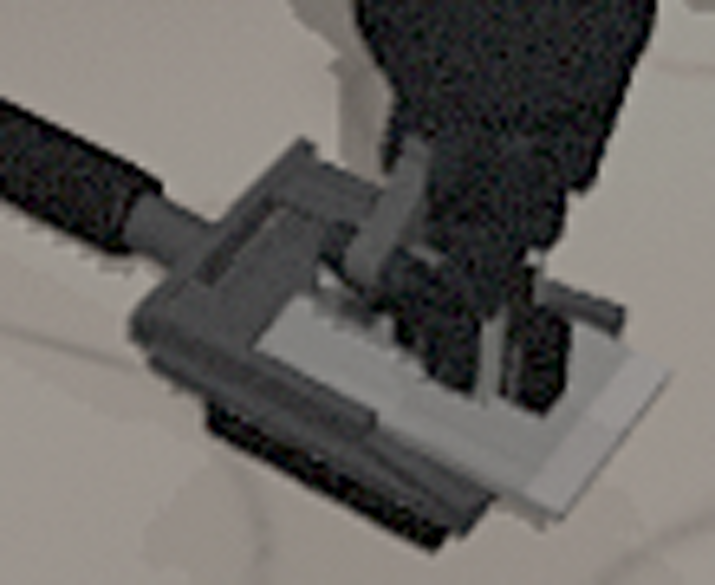

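The blade lies flat with the pin in the notch, and friction is 3.6 N under about 8 N of down force. I'm easing the down force a little and sliding on.

Call:
{"method": "move_arm", "body": {
  "deltas": [
    [[0.1,0,-0.03],0,1],
    [[0.2,0,0],0,1],
    [[0.2,0,0],0,1],
    [[0.2,0,0],0,1],
    [[0,0,0],0,1],
    [[0,0,0],0,1]
  ]
}}

```text
time: 9.45
tcp_pos: [0.5034, 0.1725, 0.049]
ee_rot: [-0.0, 0.993, -0.117, 0.0]
force: [-3.3, 0.7, 3.9]
gripper_width: 0.149
```

Call:
{"method": "move_arm", "body": {
  "deltas": [
    [[0.1,0,0],0,1],
    [[0.1,0,0],0,1],
    [[0,0,0],0,1],
    [[0,0,0],0,1]
  ]
}}

```text
time: 9.78
tcp_pos: [0.5048, 0.1721, 0.049]
ee_rot: [-0.0, 0.993, -0.117, -0.0]
force: [-4.7, 0.1, 6.3]
gripper_width: 0.152
```

```bash
python3 look.py g6
```

```text
t 9.7833 tcp [0.5048 0.1721 0.049 ] yaw -13.41 z [-0.001  0.    -1.   ] w 0.152 F [-4.75  0.09  6.34] q [0.1  0.27 1.85 0.   1.01 1.91]
roll first -0.21 then tool cm [0.38 0.02 0.01]
```

View pics/g6.png

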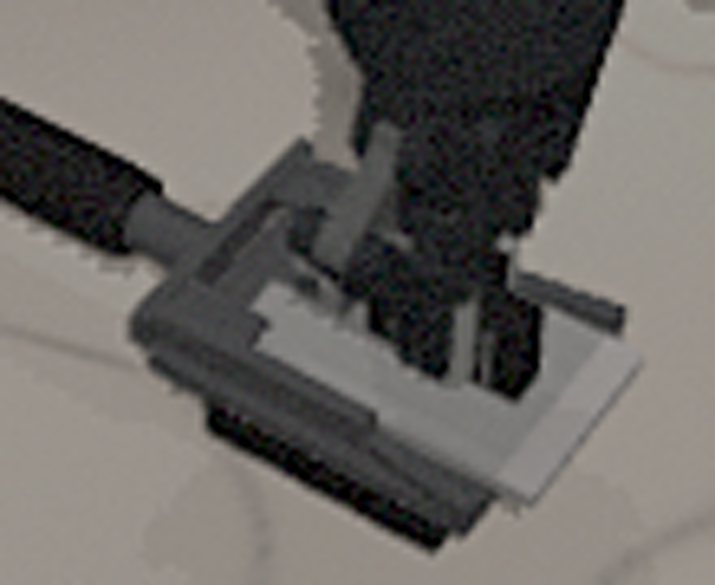

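The prongs are now under the near lip at (262,335).

Call:
{"method": "move_arm", "body": {
  "deltas": [
    [[0.1,0,-0.03],0,1],
    [[0.1,0,0],0,1],
    [[0,0,0],0,1],
    [[0,0,0],0,1]
  ]
}}

```text
time: 10.17
tcp_pos: [0.5071, 0.1714, 0.0491]
ee_rot: [-0.0, 0.993, -0.117, 0.0]
force: [-3.1, 1.3, 3.0]
gripper_width: 0.149
```

Call:
{"method": "move_arm", "body": {
  "deltas": [
    [[0.1,0,0],0,1],
    [[0,0,0],0,1],
    [[0,0,0],0,1]
  ]
}}

```text
time: 10.42
tcp_pos: [0.5082, 0.1711, 0.049]
ee_rot: [0.0, 0.993, -0.117, 0.0]
force: [-2.2, 0.4, 2.0]
gripper_width: 0.151
```

Call:
{"method": "move_arm", "body": {
  "deltas": [
    [[0.05,0,0],0,1],
    [[0,0,0],0,1],
    [[0,0,0],0,1]
  ]
}}

```text
time: 10.67
tcp_pos: [0.5086, 0.171, 0.049]
ee_rot: [0.0, 0.993, -0.117, 0.0]
force: [-2.5, 1.3, 2.0]
gripper_width: 0.152
```

Call:
{"method": "move_arm", "body": {
  "deltas": [
    [[0.05,0,0],0,1],
    [[0,0,0],0,1],
    [[0,0,0],0,1]
  ]
}}

```text
time: 10.92
tcp_pos: [0.5089, 0.1709, 0.049]
ee_rot: [0.0, 0.993, -0.117, -0.0]
force: [-3.5, 1.7, 3.2]
gripper_width: 0.15
```

Call:
{"method": "move_arm", "body": {
  "deltas": [
    [[0.05,0,0],0,1],
    [[0,0,0],0,1],
    [[0,0,0],0,1]
  ]
}}

```text
time: 11.17
tcp_pos: [0.5089, 0.1709, 0.0491]
ee_rot: [0.0, 0.993, -0.117, -0.001]
force: [-6.3, 0.6, 4.3]
gripper_width: 0.149
```

```bash
python3 look.py g7
```

```text
t 11.1667 tcp [0.5089 0.1709 0.0491] yaw -13.4 z [-0.001  0.    -1.   ] w 0.149 F [-6.31  0.62  4.31] q [0.1  0.28 1.84 0.   1.02 1.9 ]
roll first -0.2 then tool cm [-0.05  0.    0.02]
```

View pics/g7.png

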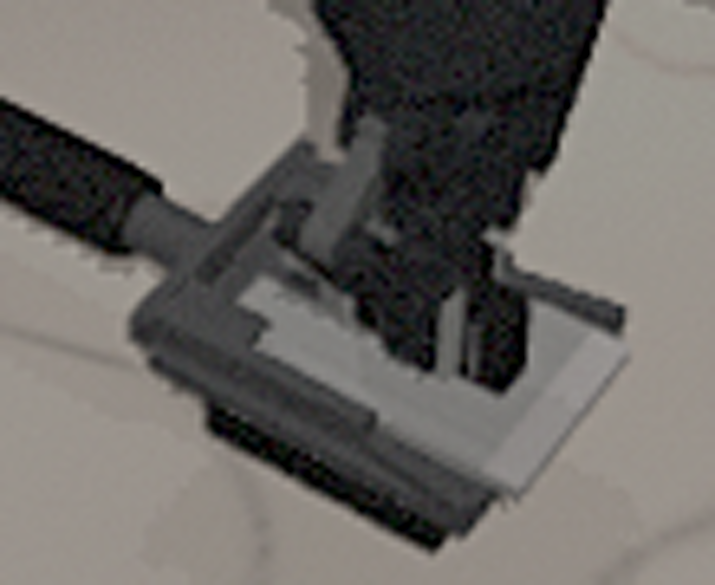

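Travel has stopped after 17.7 mm, against an estimated 17–18, and the force is rising. The notch root is on the pin, so I build up the push now.

Call:
{"method": "move_arm", "body": {
  "deltas": [
    [[0.08,0,0],0,1],
    [[0,0,0],0,1],
    [[0,0,0],0,1]
  ]
}}

```text
time: 11.47
tcp_pos: [0.509, 0.1709, 0.049]
ee_rot: [0.0, 0.993, -0.117, -0.002]
force: [-9.6, 0.3, 7.4]
gripper_width: 0.152
```

Call:
{"method": "move_arm", "body": {
  "deltas": [
    [[0.05,0,0],0,1],
    [[0,0,0],0,1],
    [[0,0,0],0,1]
  ]
}}

```text
time: 11.72
tcp_pos: [0.5089, 0.1709, 0.049]
ee_rot: [0.0, 0.993, -0.117, -0.002]
force: [-10.6, 1.5, 9.3]
gripper_width: 0.15
```

Call:
{"method": "move_arm", "body": {
  "deltas": [
    [[0.08,0,-0.03],0,1],
    [[0,0,0],0,1],
    [[0,0,0],0,1]
  ]
}}

```text
time: 11.97
tcp_pos: [0.5091, 0.1709, 0.0491]
ee_rot: [0.0, 0.993, -0.117, -0.003]
force: [-12.2, 2.8, 9.2]
gripper_width: 0.15
```

Call:
{"method": "move_arm", "body": {
  "deltas": [
    [[0.03,0,-0.02],0,1],
    [[0,0,0],0,1],
    [[0,0,0],0,1]
  ]
}}

```text
time: 12.22
tcp_pos: [0.5091, 0.1709, 0.0491]
ee_rot: [0.0, 0.993, -0.117, -0.003]
force: [-12.7, 1.7, 9.6]
gripper_width: 0.151
```

Call:
{"method": "move_arm", "body": {
  "deltas": [
    [[0.03,0,-0.03],0,1],
    [[0,0,0],0,1],
    [[0,0,0],0,1],
    [[0,0,0],0,1],
    [[0,0,0],0,1],
    [[0,0,0],0,1],
    [[0,0,0],0,1],
    [[0,0,0],0,1],
    [[0,0,0],0,1],
    [[0,0,0],0,1]
  ]
}}

```text
time: 13.05
tcp_pos: [0.5091, 0.1709, 0.0492]
ee_rot: [0.0, 0.993, -0.117, -0.003]
force: [-12.1, 2.3, 8.8]
gripper_width: 0.149
```

Call:
{"method": "move_arm", "body": {
  "deltas": [
    [[0,0,0],0,1],
    [[0,0,0],0,1],
    [[0,0,0],0,1],
    [[0,0,0],0,1],
    [[0,0,0],0,1],
    [[0,0,0],0,1],
    [[0,0,0],0,1],
    [[0,0,0],0,1],
    [[0,0,0],0,1],
    [[0,0,0],0,1]
  ]
}}

```text
time: 13.88
tcp_pos: [0.5091, 0.1708, 0.0492]
ee_rot: [0.0, 0.993, -0.117, -0.003]
force: [-12.5, 2.9, 9.5]
gripper_width: 0.152
```

```bash
python3 look.py g8
```

```text
t 13.8833 tcp [0.5091 0.1708 0.0492] yaw -13.39 z [-0.007  0.001 -1.   ] w 0.152 F [-12.48   2.86   9.52] q [0.1  0.29 1.84 0.   1.02 1.9 ]
roll first -0.19 then tool cm [-0.07  0.    0.03]
```

View pics/g8.png

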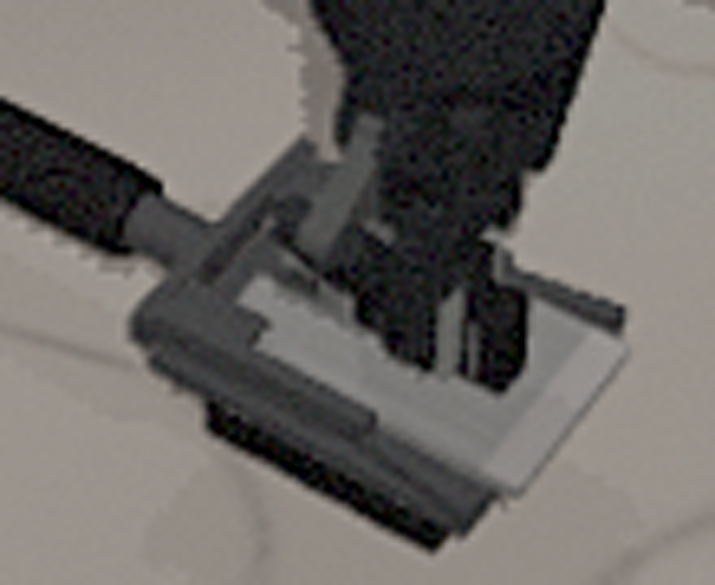

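Call:
{"method": "move_arm", "body": {
  "deltas": [
    [[0.05,0,0],0,1],
    [[0,0,0],0,1],
    [[0,0,0],0,1],
    [[0,0,0],0,1],
    [[0,0,0],0,1],
    [[0,0,0],0,1],
    [[0,0,0],0,1],
    [[0,0,0],0,1],
    [[0,0,0],0,1],
    [[0,0,0],0,1],
    [[0,0,0],0,1],
    [[0,0,0],0,1]
  ]
}}

```text
time: 14.93
tcp_pos: [0.5091, 0.1708, 0.0492]
ee_rot: [0.0, 0.993, -0.117, -0.004]
force: [-14.4, 3.0, 10.7]
gripper_width: 0.149
```

Call:
{"method": "move_arm", "body": {
  "deltas": [
    [[-0.08,0,0],0,1],
    [[-0.07,0,0],0,1],
    [[0,0,0],0,1]
  ]
}}

```text
time: 15.18
tcp_pos: [0.5091, 0.1708, 0.0491]
ee_rot: [0.0, 0.993, -0.117, -0.002]
force: [-7.3, 2.8, 4.8]
gripper_width: 0.15
```

Call:
{"method": "move_arm", "body": {
  "deltas": [
    [[0,0,0],0,0.8],
    [[0,0,0],0,0.75],
    [[0,0,0],0,0.7],
    [[0,0,0],0,0.7],
    [[0,0,0],0,0.7],
    [[0,0,0],0,0.7]
  ]
}}

```text
time: 15.68
tcp_pos: [0.5115, 0.1703, 0.05]
ee_rot: [-0.0, 0.993, -0.117, 0.0]
force: [0.2, -0.6, -0.1]
gripper_width: 0.304
```

```bash
python3 look.py g9
```

```text
t 15.6833 tcp [0.5115 0.1703 0.05  ] yaw -13.42 z [ 0.001  0.    -1.   ] w 0.304 F [ 0.19 -0.55 -0.06] q [ 0.1   0.28  1.84 -0.    1.02  1.9 ]
roll first -0.22 then tool cm [-0.32  0.01  0.11]
```

View pics/g9.png

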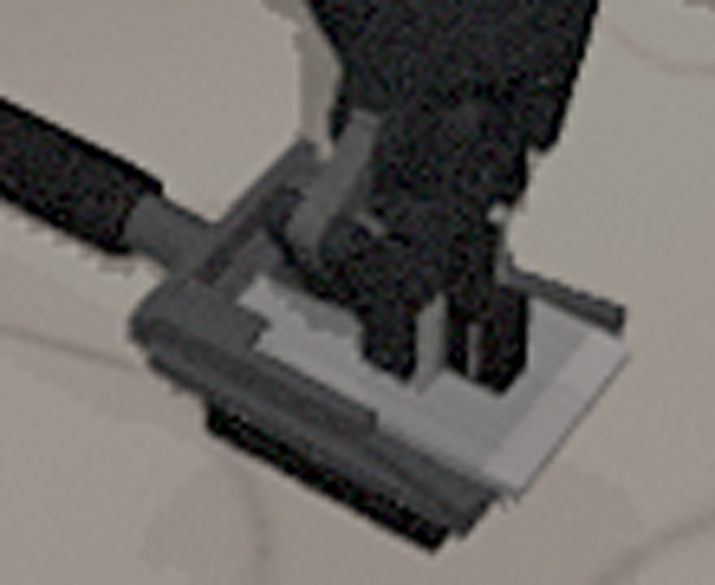

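Released: no force, and the blade has not moved, with its corner still at (628,350). I'm rising straight up, then moving aside so the cameras can check.

Call:
{"method": "move_arm", "body": {
  "deltas": [
    [[0,0,-0.5],0,0.7],
    [[0,0,-1],0,0.7],
    [[0,0,-1.5],0,0.7],
    [[0,0,-2.5],0,0.7],
    [[0,0,-3],0,0.7],
    [[0,0,-3],0,0.7],
    [[0,0,-2],0,0.7],
    [[-2,2,0],0,0.7],
    [[-2.5,2.5,0],0,0.7],
    [[-2.5,2.5,0],0,0.7],
    [[-2.5,2.5,0],0,0.7],
    [[-2,2.5,0],0,0.7],
    [[0,2.5,0],0,0.7],
    [[0,2.5,0],0,0.7],
    [[0,2.5,0],0,0.7],
    [[0,0,0],0,0.7],
    [[0,0,0],0,0.7]
  ]
}}

```text
time: 17.15
tcp_pos: [0.3543, 0.0066, 0.1858]
ee_rot: [0.0, 0.993, -0.118, 0.001]
force: [1.0, -0.5, -0.5]
gripper_width: 0.3
```

```bash
python3 look.py g10; python3 - <<'E'
from h import *
from bench import grab_frame
a=np.clip(255*(grab_frame('top')['image'][:,:,::-1]/255.)**.6,0,255).astype(np.uint8)
cv2.imwrite('pics/t10.png',a)
cv2.imwrite('pics/t10c.png',cv2.resize(a[235:310,195:285],None,fx=8,fy=8,interpolation=2))
E
```

```text
t 17.15 tcp [0.3543 0.0066 0.1858] yaw -13.58 z [ 0.002 -0.    -1.   ] w 0.3 F [ 1.03 -0.49 -0.54] q [-0.33 -0.44  2.22  0.    1.36  1.48]
roll first -0.38 then tool cm [ 11.25 -19.52  13.69]
```

View pics/g10.png

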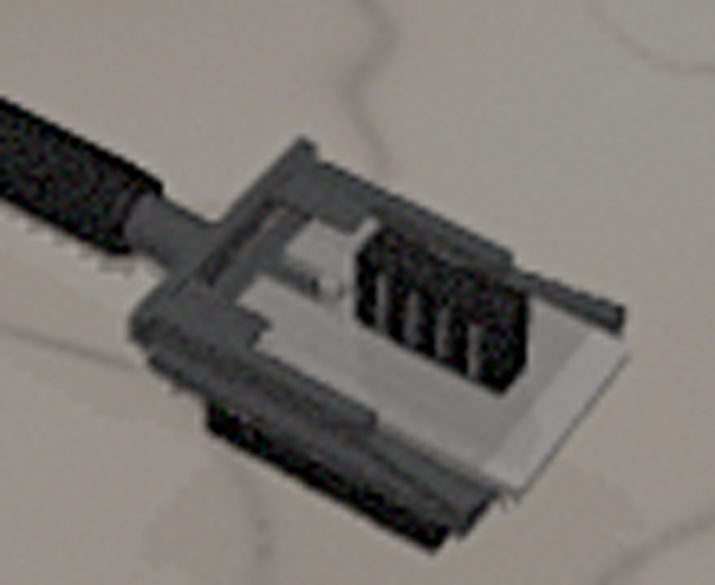

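View pics/t10c.png

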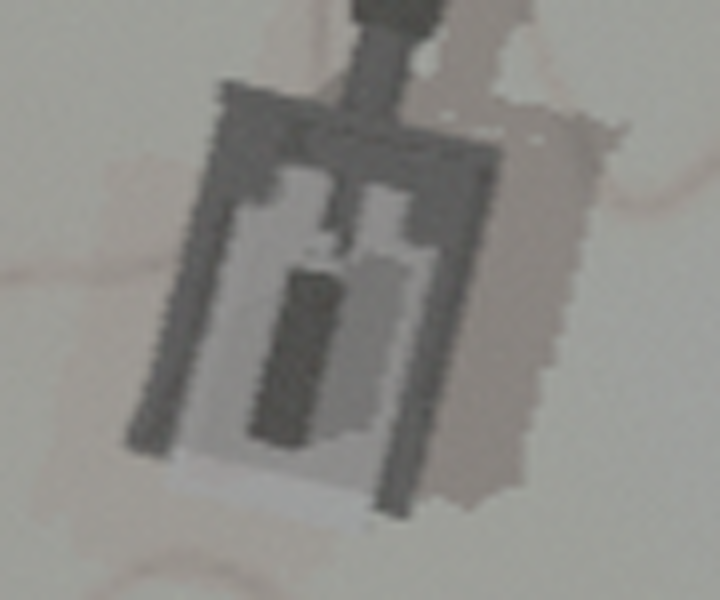

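```bash
python3 - <<'E'
from h import *
T=lambda x,y,ox,oy,s:((x+.5)/s-.5+ox,(y+.5)/s-.5+oy)
u=np.array([np.cos(np.radians(-13.2)),np.sin(np.radians(-13.2))]);n=np.array([-u[1],u[0]])
pt=onz('top',*T(324,242,195,235,8),.052)[:2];ps=onz('side',*T(329,270,255,255,6.5),.052)[:2]
for nm,p,z in[('prongL',(305,167),.045),('prongR',(387,187),.045),('bevL',(170,485),.041),('bevR',(365,528),.041),('rib',(298,358),.075)]:
    q=onz('top',*T(*p,195,235,8),z)[:2]-pt;print(nm,(q@u*1e3).round(1),(q@n*1e3).round(1))
for nm,p,z in[('prong near',(245,292),.045),('prong far',(300,230),.045),('bev near',(520,492),.0405),('bev far',(629,350),.0405),('rib top L',(372,222),.075),('rib top R',(520,290),.075)]:
    q=onz('side',*T(*p,255,255,6.5),z)[:2]-ps;print('side',nm,(q@u*1e3).round(1),(q@n*1e3).round(1))
E
```

```text
prongL 20.6 11.8
prongR 20.5 -12.9
bevL -78.6 27.0
bevR -77.4 -31.1
rib -35.5 -4.1
side prong near 18.5 14.8
side prong far 18.9 -13.5
side bev near -80.2 28.7
side bev far -80.1 -30.7
side rib top L -11.4 -3.8
side rib top R -58.0 -5.1
```

View pics/t10.png

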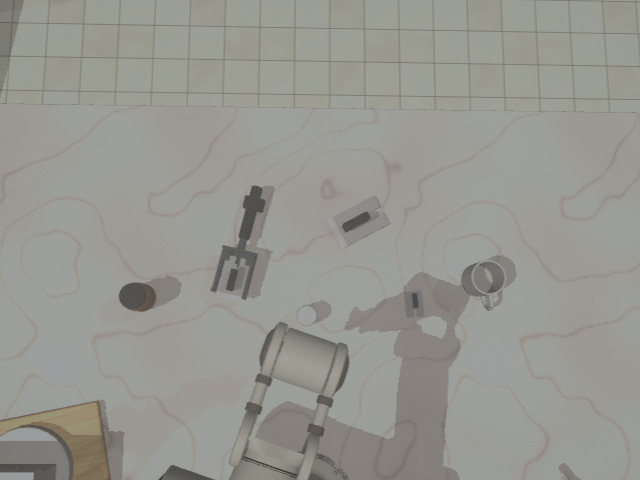

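The two views put the prong ends 20.6 mm and 18.7 mm past the pin, averaging near the ideal 20.5 mm. They put the bevel edge at −78 mm and −80 mm, against an ideal −79.5 mm. So the blade is home, the bystanders have not moved, and the robot is clear. Handing in.

```bash
python3 -c "
from bench import finish_job
print(finish_job())"
```

```text
the job is handed in; nothing more can be done
None
```

The blade is lying flat and home in the scraper head, and I handed the job in with the arm clear at about 17 s of the 53 s allowed. No verdict came back.

**What I did:** I gripped the middle-sized blade by its rib and laid it in the head with the notch around the pin. I then slid it 17.7 mm under the lips until travel stopped. I pressed it there for about 3 s with a wrist push of 12–15 N. That leaves roughly 9–11 N on the pin after an estimated few newtons of bed friction. I eased off, opened the fingers and lifted away.

**Last checks:**
- **Home position:** measured from the pin, ideal in brackets:

| Measure | Top view | Side view | Ideal |
|---|---|---|---|
| Prong ends | +20.6 mm | about +18.7 mm | +20.5 mm |
| Bevel edge | about −78 mm | about −80 mm | −79.5 mm |

 The two views differ by about 2 mm, which is within the camera calibration.
- **After release:** the blade did not shift, and the prongs show under both lips.
- **Bystanders:** the jar and the tin look unmoved in the final top picture. The mug, which was out of the arm's way throughout, looks unmoved too.
- **Not measured directly:** the force on the pin itself. Blade friction is inferred from the sliding force.

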